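# Draw the orange filter from its covered magazine and show it to the screen

### The job

Lift the white dust hood off the filter magazine by its black knob and set it down upright on the bench, clear of the magazine. Then swing the blue cover flap up by its yellow tab and back past upright so that it stays open, draw the orange filter straight up out of its slot (leave the green one in its slot) and hold it upright about 7 cm in front of the grey metal screen, squarely facing it, with the glass level with the screen's upper half and touching nothing but the gripper. Finish while still holding it there, motionless; leave the bottles and the vial standing where they are.

Things in the scene. Friction and masses are not known exactly. Their poses are not given: they have to be found in the camera images.
- magazine: Fixed filter magazine. Origin: centre of its underside on the bench; x from front to back, y left, z up. Black base plate 150 x 160 x 8 mm; on it an aluminium block from x = -24 to 52 mm, y = -62 to 62 mm, top at z = 60 mm. Two slots 10 x 46 mm open in its top at (x, y) = (4, 31) and (4, -31) mm, floor at z = 14 mm; each holds one filter, either may be the orange one.
- hood: Loose white opaque dust hood, about 0.25 kg: upside-down box 135 (x) x 140 (y) x 89 mm, walls 3 mm, open below. Origin: centre of its lower rim. At first it stands on the base plate (8 mm above the bench) over block, flap and filters with 3 to 5 mm play; it must rise 85 mm straight up to clear the flap. On top a black cylindrical knob, diameter 29 mm, up to z = 120 mm in its frame.
- hood_knob (a point): On the axis of the hood's knob, 21 mm above the hood's flat top, 10 mm below the knob's top: height to grip.
- flap (a joint): Angle of the blue cover flap (rad): 0 closed over the block, 1.57 upright, 2.2 fully back at its stop. A stiff friction hinge: it stays at whatever angle it is left; about 0.7 N at the tab moves it.
- flap_hinge (a point): Middle of the flap's hinge axis, which runs along the magazine's y at its (x, z) = (52, 61) mm. As the flap opens, its front edge rises and goes back (to magazine +x); upright, its tab reaches 172 mm above the bench, fully back 155 mm at most.
- flap_tab (a point): Grip point on the yellow tab that sticks out 33 mm from the flap's front: 26 mm wide (magazine y), 8 mm thick, 11 mm bead at its tip. The point is 96 mm from the hinge axis (and 6 mm above it when closed), 18 mm out from the flap's front wall; nothing beside or below the tab down to the base plate, 59 mm lower. The flap is a shallow shell 79 x 124 mm, its top 27 mm above the hinge axis.
- orange_filter: Loose filter in one slot, about 0.06 kg: dark frame 8 (x) x 44 (y) x 50 mm with orange glass; on top an orange grip 10 (x) x 22 (y) x 16 mm (z = 50 to 66 mm). Origin: centre of its lower edge; x normal to the glass, parallel to the magazine's x; z up. In the slot the origin is 14 mm above the bench and the lower 46 mm are in the slot, 1 mm loose; the grip stands above the block, under the flap.
- orange_filter_glass (a point): Centre of the orange glass, 25 mm above the filter's lower edge.
- green_filter: The other filter, same sizes, green glass and grip. It stays in its slot.
- screen: Fixed grey sheet-metal screen, 83 mm wide (y), 77 mm high, standing on the bench on a flange 36 mm deep (x = -18 to 18 mm). Origin: centre of its underside; its face looks to its -x and leans: between x = -15 and 2 mm. The bench in front of it, round world (0.43, -0.08) m, is free for the hood; a tall microscope with overhanging eyepieces stands to the right (world y below -0.15).
- amber_bottle: Bystander: brown glass bottle with black cap, 33 x 33 x 81 mm, loose. Origin: centre of its underside.
- vial: Bystander: small clear vial with white cap, 17 x 17 x 45 mm, loose. Origin: centre of its underside.
- dropper_bottle: Bystander: white dropper bottle, 40 x 40 x 104 mm, loose. Origin: centre of its underside.

How it is judged:
By the outcome, as a careful person would: the job done as asked, in the order asked, and still so for the second after the job is handed in, while the arm keeps its last pose, push and grip.
It also fails if it takes over 72 s, if anything falls off the work surface, if the arm or the gripper's body presses on something with over 40 N, if the wrist force passes 120 N, or if a joint passes its speed limit or range.

### The arm

A 7-joint arm with a two-finger parallel gripper is mounted at the origin on a cart in front of the work surface, level with it; the furniture and walls round the work are solid. World frame = base frame: x ahead of the robot, y to its left, z up, the work surface at z = 0. Lengths are in mm, angles in degrees, forces in N, time in s.
With the tool pointing down it reaches from about 425 to 875 mm from the base axis. Payload 4.7 kg.
Tool frame: the origin (TCP) lies midway between the tips of the shut fingers; the grasp point (between the pads) lies 19 mm behind it (manip.tcp_to_grasp is the distance from the TCP to the grasp point, in mm); z points along the fingers, y is the direction in which the jaws open and shut (so a half turn about z gives the same grasp; the last joint's range is limited). The gripper opens to 87 mm and grips with 3 to 60 N. Pads are 19 mm wide; open, the fingers measure 117 mm over their backs; the gripper's body (75 mm by 190 mm) begins 51 mm behind the grasp point.
Start: joints at [-75.224, 18.392, -4.016, 83.108, 1.295, 78.541, -3.26], TCP at [156.932, 630.792, 222.587] pointing down, gripper open.
Joint ranges: [-163.93, 163.93], [-17.29, 119.83], [-79.2, 71.16], [3.27, 140.29], [-89.18, 269.18], [5.43, 117.66], [-154.24, 154.24]. Speed limits (degrees/s): [147.25, 147.25, 180, 180, 180, 180, 180].

### API

Orientations are given as [roll, pitch, yaw] about the fixed x, y, z axes, in that order (R = Rz(yaw) Ry(pitch) Rx(roll)).
In Python, from plant import manip, viewer, ticket, current_time, current_joint_positions, current_qd, current_joint_torque, current_ee_pos, current_eef_rot, current_force, current_moment, current_width gives the robot as it stands. Calls block until the motion is done:
- manip.move_ptp(position, orientation): joint-space move of the TCP to a pose.
- manip.move_straight(position, rot=None, feed=150, f_stop=None): straight line of the TCP; rot=None keeps the orientation; feed is the mean speed in mm/s. With f_stop (N) it stops when the force on the tool has changed by that much, and returns True; else False.
- manip.goto_joints(angles): joint-space move.
- manip.grip(opening): finger opening in mm; the grip force is fixed at half the most; returns when the fingers have stopped.
- manip.pause(seconds).
- manip.ik(position, orientation): joint angles nearest the present ones, or None.
- viewer.snapshot(name): name is "side" or "top"; returns the picture (480x640x3 uint8, red, green, blue); there is no depth.
- viewer.camera_model(name): a dict with "mtx" (3x3 intrinsics, pixels), "extrinsics" (4x4, takes a point from camera to world coordinates). Camera axes: x right, y down, z forward; pixel columns grow to the right and rows downward; lengths in mm; the calibration is good to about 2 mm. A picture is of the moment at which its call begins. camera_model takes no time and is no camera call.
A pose or a line that the arm cannot do raises manip.Unreachable and nothing moves.
- ticket.hand_in(): hands the job in, once; it reports no verdict.
Readings, each from a call of its own:
- current_time(): time.
- current_joint_positions(): joint angles.
- current_qd(): joint speeds.
- current_joint_torque(): joint torques, N m.
- current_ee_pos(): TCP position.
- current_eef_rot(): TCP orientation.
- current_force(): force on the tool from outside, world axes, zero at the start.
- current_moment(): the same for the moment, N m.
- current_width(): finger opening in mm.
Only numpy, scipy, OpenCV 4.12 (cv2) and the standard library are available. Lean on these libraries where they do the work, as an engineer would, in place of code of your own. Each camera call takes 0.05 s, during which the arm holds its last target.

## Working session

There is one attempt and no reset: what is moved stays moved. The work goes in short steps, each a Python script; the robot and the scene stay as the last script left them, time stands still between calls to the robot, and variables do not carry over. Pictures are saved under pics/ and viewed, and the job is handed in when it is done.

```bash
ls; mkdir -p pics; python3 - <<'E'
from plant import *
import plant,cv2
from plant import manip, viewer, ticket, current_time,current_eef_rot,current_width
print(current_time(),current_eef_rot(),current_width(),manip.tcp_to_grasp)
for n in("side","top"):
    im=viewer.snapshot(n); cv2.imwrite(f"pics/{n}0.png",cv2.cvtColor(im,cv2.COLOR_RGB2BGR))
    print(n,viewer.camera_model(n))
E
```

```text
pics
0.0 [-1.79890740e+02  5.96745217e-03  1.66032762e+02] 86.93118316146912 18.700000000000003
side {'mtx': array([[485.18395114,   0.        , 317.24027857],
       [  0.        , 485.18395114, 240.28608365],
       [  0.        ,   0.        ,   1.        ]]), 'extrinsics': array([[-9.99297447e-01, -2.97973339e-02,  2.27317416e-02,
         5.58864469e+02],
       [-3.45644067e-02,  4.98255360e-01, -8.66341098e-01,
         9.19705915e+02],
       [ 1.44884429e-02, -8.66518156e-01, -4.98935236e-01,
         5.24099473e+02],
       [ 0.00000000e+00,  0.00000000e+00,  0.00000000e+00,
         1.00000000e+00]])}
top {'mtx': array([[566.60837863,   0.        , 324.99231764],
       [  0.        , 566.60837863, 240.07791008],
       [  0.        ,   0.        ,   1.        ]]), 'extrinsics': array([[-7.53263661e-03, -9.89607544e-01,  1.43597241e-01,
         4.33270379e+02],
       [-9.99912838e-01,  9.01127168e-03,  9.64950565e-03,
         1.43942628e+02],
       [-1.08432173e-02, -1.43512039e-01, -9.89589167e-01,
         1.01305425e+03],
       [ 0.00000000e+00,  0.00000000e+00,  0.00000000e+00,
         1.00000000e+00]])}
```

View pics/side0.png

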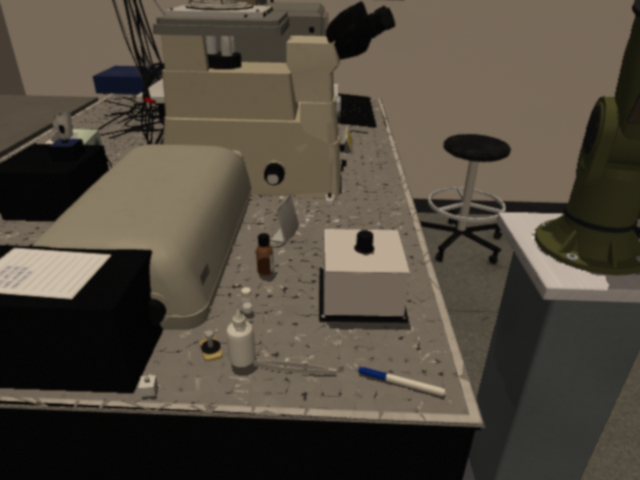

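View pics/top0.png

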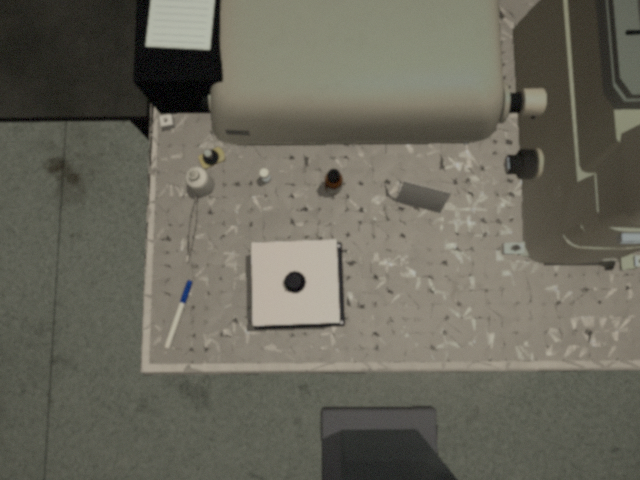

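Both views show the hood (top ~(295,282), side ~(365,265)), the screen (top ~(420,197), side ~(286,220)), and three bystanders. I'll enlarge them for measurement.

```bash
cat > h.py <<'E'
import numpy as np,cv2
from plant import *
from plant import manip, viewer, ticket, current_time, current_joint_positions, current_ee_pos, current_eef_rot, current_force, current_moment, current_width
from scipy.spatial.transform import Rotation as Rn
CM={n:viewer.camera_model(n) for n in("side","top")}
def proj(n,P):
    P=np.atleast_2d(np.asarray(P,float));E=np.linalg.inv(CM[n]["extrinsics"])
    c=P@E[:3,:3].T+E[:3,3];u=c@CM[n]["mtx"].T;return u[:,:2]/u[:,2:]
def ray(n,uv):
    E=CM[n]["extrinsics"];d=E[:3,:3]@np.linalg.solve(CM[n]["mtx"],[uv[0],uv[1],1.]);return E[:3,3],d/np.linalg.norm(d)
def onz(n,uv,z):
    o,d=ray(n,uv);return o+d*(z-o[2])/d[2]
def tri(s,t):
    o1,d1=ray("side",s);o2,d2=ray("top",t)
    k=np.linalg.lstsq(np.c_[d1,-d2],o2-o1,rcond=None)[0]
    a,b=o1+k[0]*d1,o2+k[1]*d2;return (a+b)/2,np.linalg.norm(a-b)
def snap(n,f):
    im=cv2.cvtColor(viewer.snapshot(n),cv2.COLOR_RGB2BGR);cv2.imwrite(f"pics/{f}.png",im);return im
def crop(im,x,y,w,h,f,s=None):
    s=s or min(800/w,600/h);cv2.imwrite(f"pics/{f}.png",cv2.resize(im[y:y+h,x:x+w],None,fx=s,fy=s,interpolation=cv2.INTER_CUBIC))
E
python3 - <<'E'
from h import *
s=cv2.imread("pics/side0.png");t=cv2.imread("pics/top0.png")
crop(s,310,220,120,110,"s0h",5);crop(t,240,230,120,105,"t0h",5)
crop(s,220,180,100,110,"s0s",5);crop(t,310,140,150,90,"t0s",5)
E
```

```text
(no output)
```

View pics/s0h.png

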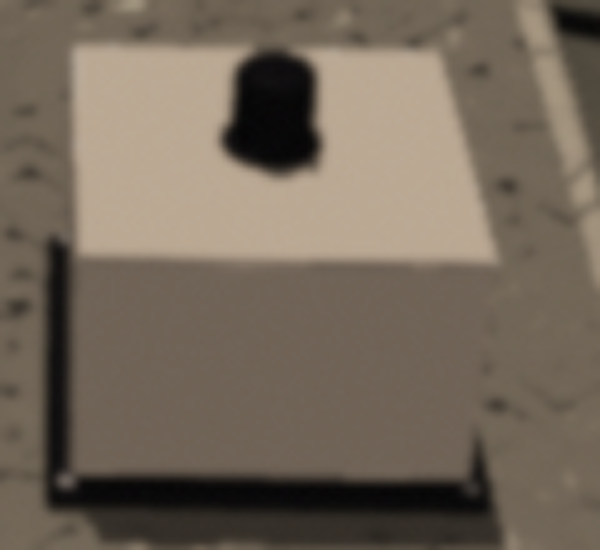

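View pics/t0h.png

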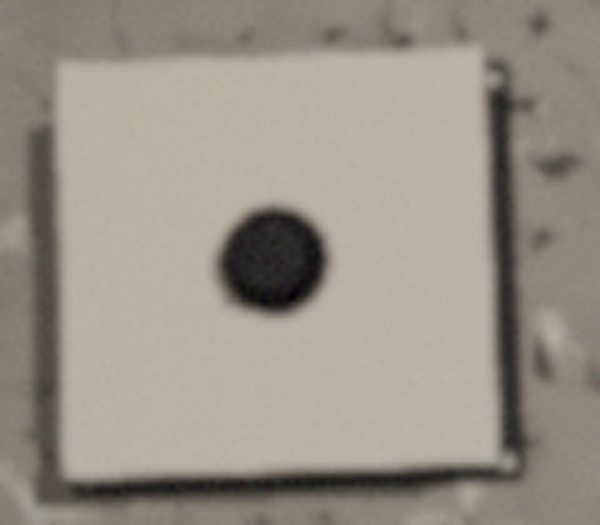

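View pics/s0s.png

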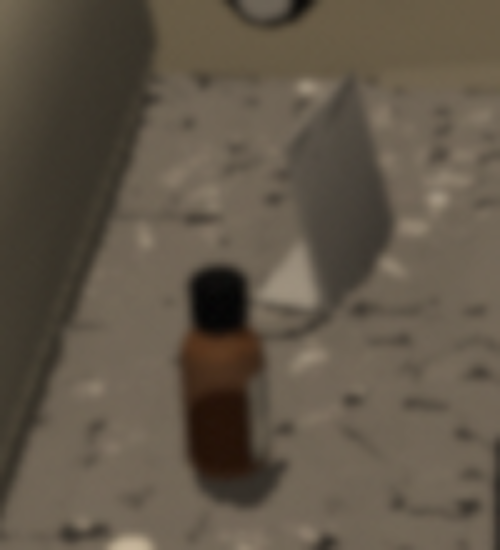

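View pics/t0s.png

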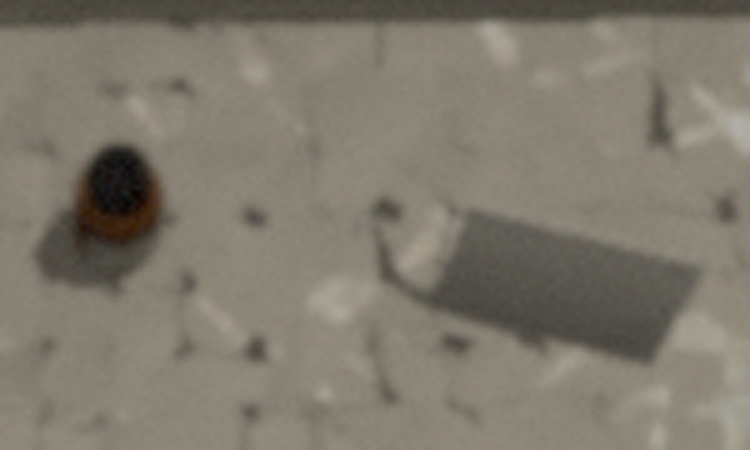

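```bash
python3 - <<'E'
from h import *
np.set_printoptions(precision=1,suppress=True)
def S(x,y,ox=310,oy=220):return np.array([(x+.5)/5-.5+ox,(y+.5)/5-.5+oy])
T=lambda x,y:S(x,y,240,230); s2=lambda x,y:S(x,y,220,180); t2=lambda x,y:S(x,y,310,140)
c=[]
for nm,s,t in[("+x+y",S(78,258),T(57,63)),("+x-y",S(72,47),T(480,48)),("-x-y",S(440,52),T(497,458)),("-x+y",S(497,263),T(65,482)),]:
    p,e=tri(s,t);c.append(p);print(nm,p,e)
c=np.array(c);print(c.mean(0), "yaws",[np.degrees(np.arctan2(*(v[1::-1]))) for v in (c[0]-c[3],c[1]-c[2])],[np.degrees(np.arctan2(-v[0],v[1])) for v in (c[0]-c[1],c[3]-c[2])])
print("knobtop",tri(S(275,70),T(272,260)), onz("top",T(272,260),128),onz("side",S(275,70),128))
for nm,s,t in[("scr top +y",s2(290,155),t2(465,210)),("top -y",s2(352,78),t2(700,268)),("bot -y",s2(390,220),t2(650,360)),("bot +y",s2(320,308),t2(435,300))]: print(nm,*tri(s,t))
print("amber cap",tri(s2(217,290),t2(118,180)), tri(S(246,290-0,0,0),[264,172]))
E
```

```text
+x+y [563.1 274.1  96. ] 1.6365132106899498
+x-y [567.4 135.5  96.9] 0.15874749383966658
-x-y [433.4 131.7  97.3] 2.8825896615220716
-x+y [428.5 269.9  96.2] 0.4741667280276404
[498.1 202.8  96.6] yaws [np.float64(1.7887251794844008), np.float64(1.646430053015517)] [np.float64(1.7864534050505685), np.float64(2.0347019182138903)]
knobtop (array([497.3, 201.5, 126.2]), np.float64(1.2106121474371974)) [496.6 201.5 128. ] [498.2 204.7 128. ]
scr top +y [667.   20.8  74.9] 2.7753714655955477
top -y [647.1 -58.2  74.1] 1.2032076605346707
bot -y [629.6 -53.6   5.8] 0.20850690968610425
bot +y [653.7  23.    2.8] 1.3765267959333987
amber cap (array([680.1, 138.3,  76.3]), np.float64(0.7025669284777902)) (array([746.8, 291.2, 382.6]), np.float64(306.08775023393264))
```

```bash
python3 - <<'E'
from h import *
np.set_printoptions(precision=1,suppress=True)
print("edge",onz("top",[300,362],0),onz("top",[500,362],0),onz("top",[147,250],0))
def k(n,p,o):
    q=manip.ik(p,o);print(n,None if q is None else np.array(q))
for y in (91.8,-88.2,1.8):
    k(f"knob{y}",[498,202.5,102],[180,0,y]);k("up",[498,202.5,215],[180,0,y]);k("pl",[440,-72,215],[180,0,y]);k("pl",[440,-72,94],[180,0,y])
M=np.array([498,202.5,0]);R=Rn.from_euler('z',1.8,degrees=True).as_matrix()
for ph in (0,20,30,40,50):
  for th in (0,.8,1.57,2.1):
    c,s=np.cos(th),np.sin(th)
    p=np.array([52-96*c+6*s,0,61+96*s+6*c]);d=np.array([np.sin(np.radians(ph)),0,-np.cos(np.radians(ph))])
    k(f"tab ph{ph} th{th}",M+R@(p+d*15),[180,-ph,1.8])
for y in (-15.7,74.3,-105.7,164.3):k(f"scr{y}",[586,.5,82],[180,0,y])
E
```

```text
edge [364.7 199.3   0. ] [ 362.4 -150.2    0. ] [565.1 475.8   0. ]
knob91.8 [-46.7  10.5  24.  108.3  -4.8  62.2 -19. ]
up [-48.    4.7  24.5 100.6  -2.   75.1 -21.3]
pl [-35.4 -10.   37.5 112.2   6.3  75.9   1.9]
pl [-44.2  -2.4  50.  121.2   2.1  60.3   6.4]
knob-88.2 [ 31.9  23.4 -67.1 105.8  23.5  66.5 138.6]
up [ 34.7  14.1 -67.6  98.1  13.4  76.8 146.4]
pl None
pl None
knob1.8 [ -50.8   10.7   28.6  108.5   -5.8   62.2 -108.1]
up [ -50.8    4.8   27.4  100.7   -2.3   75.  -111. ]
pl [-42.1 -11.4  43.2 112.3   8.   76.1 -89.6]
pl [-42.6  -2.3  48.4 121.2   2.   60.3 -83.4]
tab ph0 th0 [ -52.2    9.3   27.2  116.4   -5.1   55.4 -110.6]
tab ph0 th0.8 [ -51.1    8.3   27.9  108.8   -4.3   63.9 -109.8]
tab ph0 th1.57 [ -48.8   15.6   30.7   98.6   -8.5   68.2 -104.1]
tab ph0 th2.1 [ -46.5   22.4   32.    92.9  -12.6   68.3 -100. ]
tab ph20 th0 [ -40.8   -2.3    6.1  130.5   18.7   36.2 -136.5]
tab ph20 th0.8 [ -41.3   -4.4    9.   123.4   15.3   44.5 -129.9]
tab ph20 th1.57 [ -42.3    1.9   14.6  114.6   11.3   46.1 -122.5]
tab ph20 th2.1 [ -43.     8.4   18.8  110.     7.2   43.9 -117.4]
tab ph30 th0 [  41.   -12.7  -74.6  135.3   10.6   23.1 -133.1]
tab ph30 th0.8 [ -24.2   -8.1  -11.5  130.    26.1   35.3 -142.6]
tab ph30 th1.57 [ -27.    -2.2   -4.1  121.8   24.3   36.1 -136. ]
tab ph30 th2.1 [ -28.8    4.1    0.4  117.5   23.9   33.4 -133.7]
tab ph40 th0 None
tab ph40 th0.8 [  12.5  -14.   -48.9  135.9   32.    23.6 -153.1]
tab ph40 th1.57 [  13.3   -5.2  -45.9  127.9   39.3   25.9 -153.1]
tab ph40 th2.1 None
tab ph50 th0 None
tab ph50 th0.8 None
tab ph50 th1.57 None
tab ph50 th2.1 None
scr-15.7 [-51.5  27.7  61.3 103.5 -26.7  64.9 -86.9]
scr74.3 [-37.5  20.5  41.8 103.1 -15.3  62.2  -6. ]
scr-105.7 [ 49.6  33.7 -67.4 100.1  33.3  69.2 137.3]
scr164.3 [-36.1  20.1  40.  103.1 -14.5  62.   83.3]
```

```bash
python3 - <<'E'
from h import *
np.set_printoptions(precision=1,suppress=True)
o=[180,0,91.8]
manip.move_ptp([497.8,202.3,165],o)
print(current_ee_pos(),current_force())
snap("top","t1")
print(manip.move_straight([497.8,202.3,103],f_stop=8,feed=80),current_ee_pos(),current_force())
manip.grip(20);print(current_width(),current_force())
snap("side","s1")
E
```

```text
[497.3 204.2 165. ] [0.1 0.4 0.3]
False [498.3 202.4 103.4] [-0.6 -0.3  0.2]
27.754001458819236 [ 2.2 -0.3  0.2]
```

View pics/s1.png

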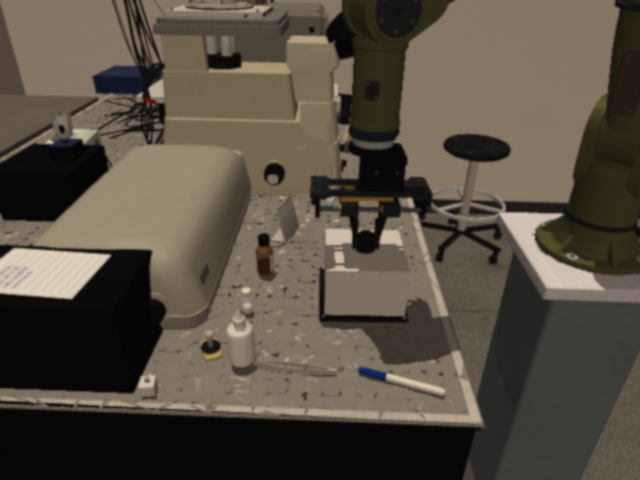

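The picture shows the fingers on the knob at about (367,240), with a width of 27.8 mm, so the knob is held. Next I lift the hood straight up.

```bash
python3 - <<'E'
from h import *
np.set_printoptions(precision=1,suppress=True)
p=np.array(current_ee_pos());print(p)
print(manip.move_straight([p[0],p[1],160],feed=70,f_stop=15),current_force(),current_ee_pos())
print(manip.move_straight([p[0],p[1],222],feed=100,f_stop=15),current_force(),current_width(),current_time())
snap("side","s2");
E
```

```text
[498.3 202.3 103.2]
False [-0.1  0.1 -2.9] [497.9 202.1 159.5]
False [-0.6 -0.7 -3.4] 27.700281768740908 5.8417
```

View pics/s2.png

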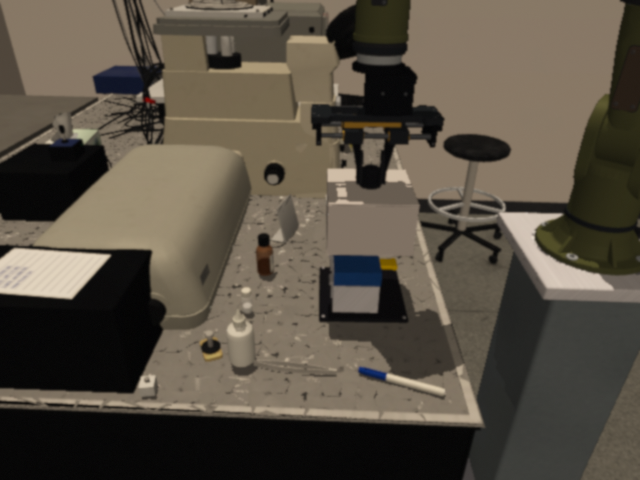

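The hood hangs clear above the block; the blue flap sits near (357,270) and the yellow tab near (388,265). I carry the hood to its place.

```bash
python3 - <<'E'
from h import *
np.set_printoptions(precision=1,suppress=True)
print(manip.move_straight([452,-70,222],feed=180,f_stop=20),current_ee_pos(),current_force())
print(manip.move_straight([452,-70,105],feed=110,f_stop=15),current_ee_pos(),current_force())
print(manip.move_straight([452,-70,92],feed=25,f_stop=3),current_ee_pos(),current_force(),current_time(),current_width())
snap("side","s3");snap("top","t3")
E
```

```text
False [452.1 -69.  221.9] [ 0.8 -0.2 -2.9]
False [452.6 -70.  105.6] [-0.5  0.3 -3. ]
True [452.5 -69.9  94.9] [-0.4  0.9  3.8] 9.2333 27.720821808290495
```

View pics/s3.png

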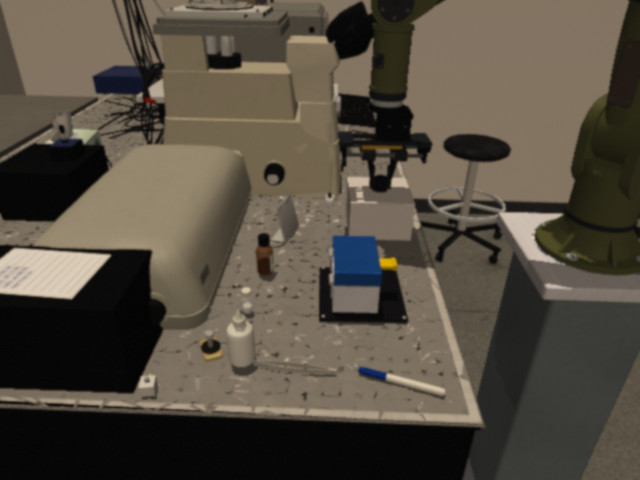

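View pics/t3.png

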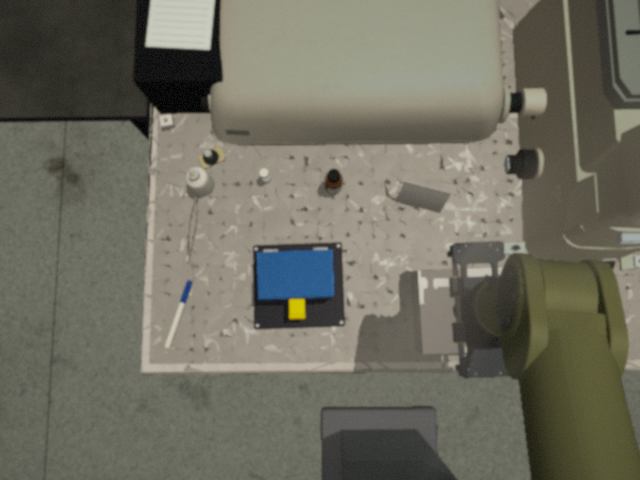

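The hood is down at about top (440,310), with contact at a drop of 8.3 mm as expected. I release it, retreat and measure the tab and base plate.

```bash
python3 - <<'E'
from h import *
np.set_printoptions(precision=1,suppress=True)
manip.grip(60)
manip.move_straight([452.5,-69.9,160],feed=150,f_stop=10)
manip.move_ptp([440,200,150],[180,-20,1.8]) 
print(current_ee_pos(),current_force(),current_time())
t=snap("top","t4");s=snap("side","s4")
t=cv2.imread("pics/t3.png");s=cv2.imread("pics/s3.png")
crop(t,245,235,110,100,"t3c",6);crop(s,310,225,110,100,"s3c",6)
E
```

```text
[440.  199.6 149.7] [-0.5  0.2 -0.1] 12.7917
```

View pics/t3c.png

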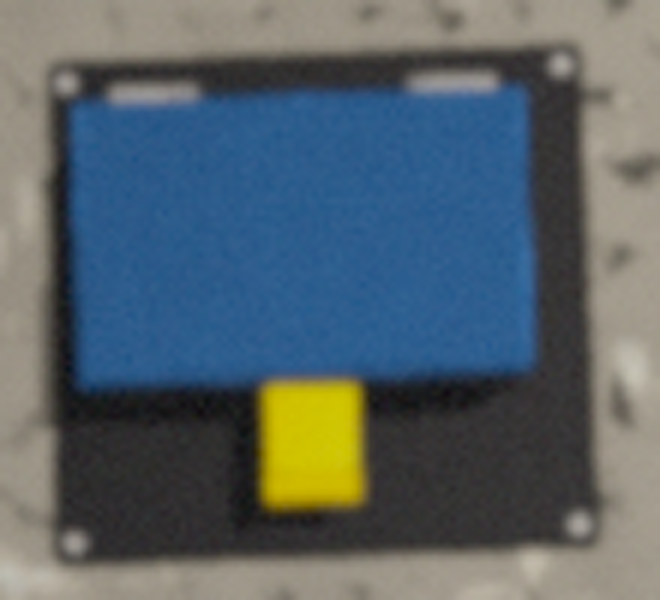

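View pics/s3c.png

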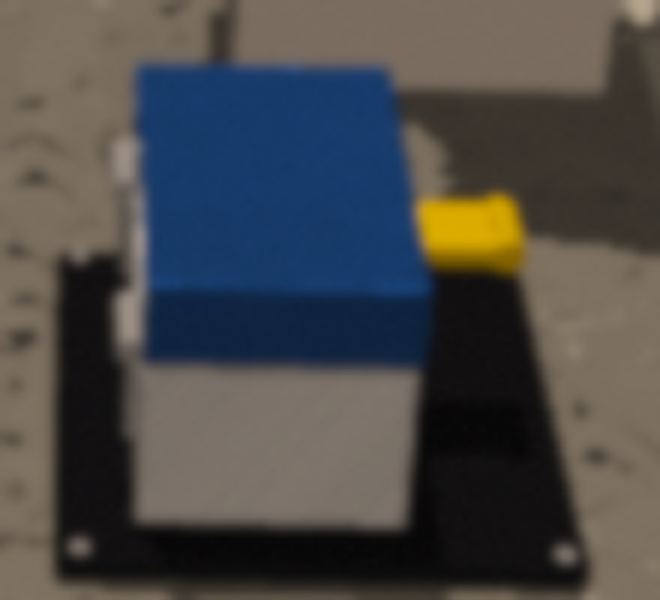

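View pics/s4.png

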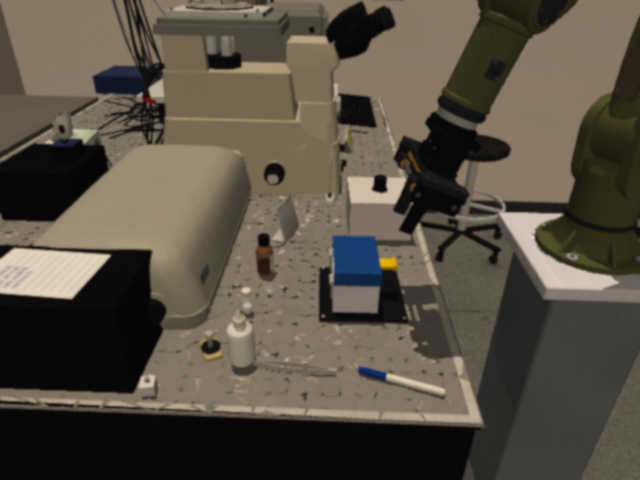

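View pics/t4.png

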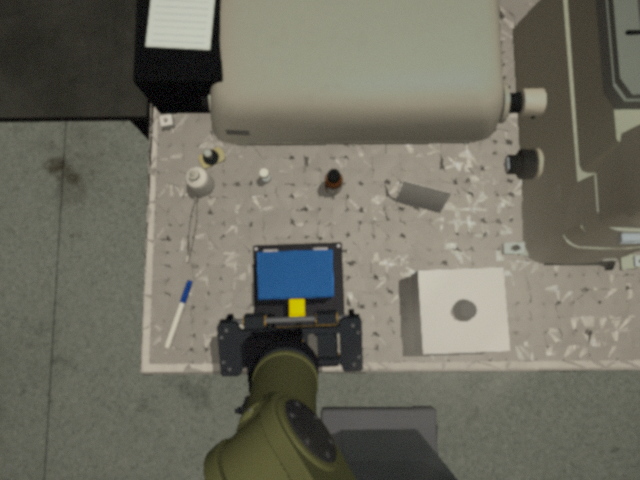

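```bash
python3 - <<'E'
from h import *
np.set_printoptions(precision=1,suppress=True)
S=lambda x,y:np.array([(x+.5)/6-.5+310,(y+.5)/6-.5+225])
T=lambda x,y:np.array([(x+.5)/6-.5+245,(y+.5)/6-.5+235])
c=np.array([onz("top",T(*p),8) for p in[(67,83),(561,65),(580,523),(75,543)]]);print(c,"\nplate ctr top",c.mean(0))
v=c[0]+c[1]-c[2]-c[3];w=c[0]+c[3]-c[1]-c[2];print(np.degrees(np.arctan2(v[1],v[0])),np.degrees(np.arctan2(-w[0],w[1])))
print("side screws",[onz("side",S(*p),8) for p in[(80,547),(82,257),(565,555)]])
print("tri screws",tri(S(80,547),T(67,83)),tri(S(82,257),T(561,65)),tri(S(565,555),T(75,543)))
# tab: bead outer/top corners
print("tab tip top corners",tri(S(512,238),T(259,508)),tri(S(504,196),T(366,505)))
print("tab root top ",tri(S(428,242),T(262,380)),tri(S(419,201),T(362,380)))
for n,s,t in[("f+x+y",S(148,290),T(70,103)),("f+x-y",S(138,66),T(525,86)),("f-x-y",S(388,68),T(533,372)),("f-x+y",S(430,292),T(80,388))]:print(n,*tri(s,t))
E
```

```text
[[565.2 277.9   8. ]
 [569.2 130.4   8. ]
 [434.  126.3   8. ]
 [429.3 274.2   8. ]] 
plate ctr top [499.4 202.2   8. ]
1.647688377099522 1.70167604416288
side screws [array([564.1, 276.8,   8. ]), array([567.1, 128.5,   8. ]), array([428.4, 273.2,   8. ])]
tri screws (array([564.5, 277.8,   8.9]), np.float64(0.9590897736644396)) (array([568. , 130.5,   9.5]), np.float64(2.0126171157308166)) (array([429. , 274.1,   8.8]), np.float64(0.7433214502940995))
tab tip top corners (array([441. , 214.8,  75.1]), np.float64(4.772184981410261)) (array([440.8, 185.8,  71.3]), np.float64(3.1413316005057292))
tab root top  (array([470.4, 215. ,  73.6]), np.float64(6.346532007028516)) (array([470.5, 187.6,  70.3]), np.float64(6.049081712352816))
f+x+y [548.4 266.4  88.1] 1.4373515950692874
f+x-y [552.  141.5  87. ] 1.6240604714794957
f-x-y [474.6 140.   87.9] 0.16657573424454142
f-x+y [471.4 262.8  87.8] 0.4462008279308504
```

```bash
cat >> h.py <<'E'
MC=np.array([499,201.9,0.]);MY=1.7
RM=Rn.from_euler('z',MY,degrees=True).as_matrix()
def tabtcp(th,ph,L,r=97):
    c,s=np.cos(th),np.sin(th);p=np.array([52-r*c+6*s,0,61+r*s+6*c])
    d=np.array([np.sin(np.radians(ph)),0,-np.cos(np.radians(ph))])
    return MC+RM@(p+d*L)
E
python3 - <<'E'
from h import *
np.set_printoptions(precision=1,suppress=True)
o=[180,-20,MY]
print(manip.move_straight(tabtcp(0,20,-45),o,feed=120,f_stop=10))
print(manip.move_straight(tabtcp(0,20,13),o,feed=80,f_stop=6),current_ee_pos(),tabtcp(0,20,13),current_joint_positions())
manip.grip(15);print(current_width(),current_force(),current_time())
s=snap("side","s5");crop(s,300,130,200,170,"s5c",4);t=snap("top","t5")
E
```

```text
False
False [458.7 200.9  55.2] [458.5 200.7  54.8] [ -29.1   -2.2   -5.4  130.1   17.9   36.4 -135.8]
25.577834874578514 [-0.5  1.3 -0.6] 14.9417
```

View pics/s5c.png

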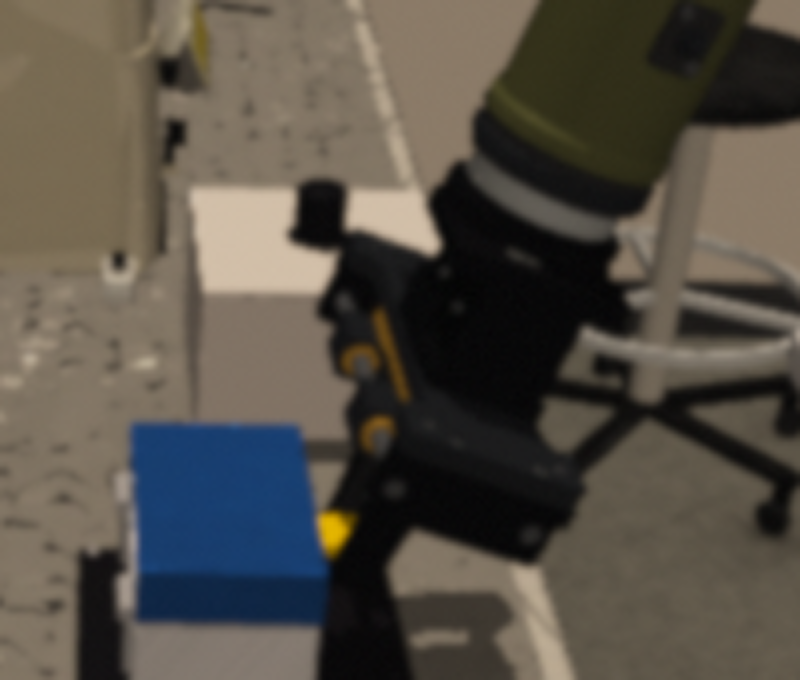

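The fingers hold the tab (crop (340,530)) at 25.6 mm width. Now I swing the flap.

```bash
python3 - <<'E'
from h import *
np.set_printoptions(precision=1,suppress=True)
o=[180,-20,MY]
for th in np.arange(.15,2.11,.15):
    st=manip.move_straight(tabtcp(th,20,13),o,feed=90,f_stop=18)
    f=np.array(current_force());print(round(th,2),st,f,round(current_width(),1))
    if st or np.linalg.norm(f)>25:break
print(current_time(),current_ee_pos())
s=snap("side","s6");crop(s,270,100,200,200,"s6c",3)
E
```

```text
0.15 False [-1.2  2.7 -0.7] 25.7
0.3 False [-2.   2.1  0. ] 25.8
0.45 False [-3.   3.3  1.2] 25.9
0.6 False [-4.4  2.9  2.7] 25.9
0.75 False [-4.2  2.2  2. ] 25.5
0.9 False [-4.2  2.9  2.6] 25.6
1.05 False [-4.3  2.7  3.7] 25.7
1.2 False [-2.6  3.1  4.3] 25.3
1.35 False [-2.4  2.6  4.9] 25.7
1.5 False [-1.1  2.2  5.9] 25.9
1.65 False [-0.7  2.8  6.2] 25.6
1.8 False [0.1 2.1 6.1] 25.5
1.95 False [1.5 2.7 5.7] 25.6
2.1 False [1.7 2.1 5.5] 26.0
19.3583 [612.3 205.3 131.6]
```

View pics/s6c.png

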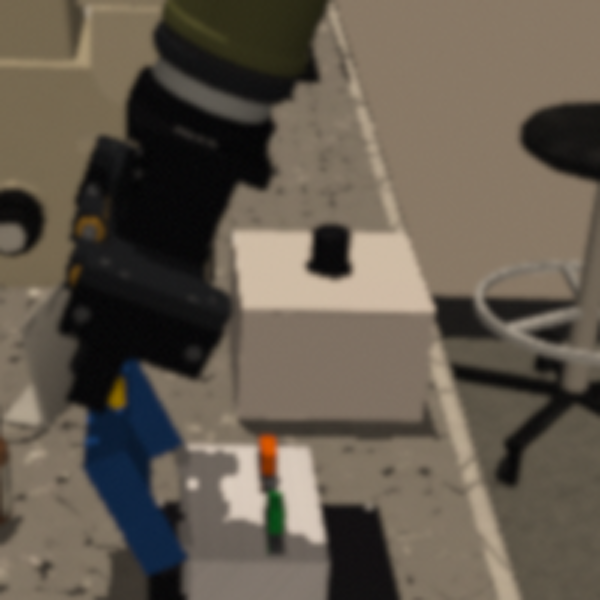

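The flap is back (blue at crop (130,460)). The orange grip (268,455) is the far one, in the -y slot, and the green one is at (275,515). I release, retreat and measure the orange grip.

```bash
python3 - <<'E'
from h import *
np.set_printoptions(precision=1,suppress=True)
o=[180,-20,MY]
manip.grip(55)
print(manip.move_straight(tabtcp(2.1,20,-65),o,feed=130,f_stop=10),current_force())
manip.move_ptp([450,60,210],[180,0,MY])
print(current_time(),current_force(),current_ee_pos())
s=snap("side","s7");t=snap("top","t7")
crop(s,290,210,130,110,"s7c",6);crop(t,240,210,130,125,"t7c",6*.8)
E
```

```text
False [0.4 0.3 0. ]
21.75 [0.5 0.3 0.3] [450.4  60.9 209.5]
```

View pics/s7c.png

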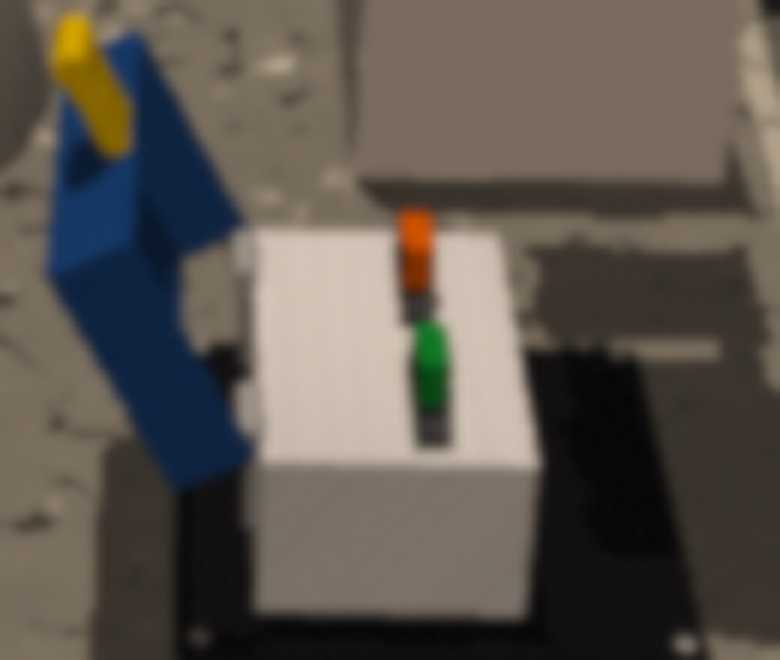

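View pics/t7c.png

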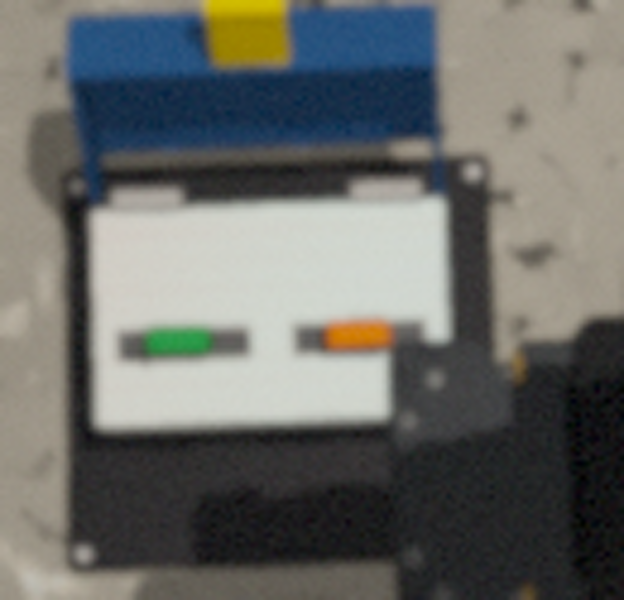

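```bash
python3 - <<'E'
from h import *
np.set_printoptions(precision=1,suppress=True)
S=lambda x,y:np.array([(x+.5)/6-.5+290,(y+.5)/6-.5+210])
T=lambda x,y:np.array([(x+.5)/4.8-.5+240,(y+.5)/4.8-.5+210])
print(onz("top",T(359,335),80),tri(S(417,222),T(359,335)),tri(S(431,335),T(178,341)))
print(MC+RM@[4,-31,0],MC+RM@[4,31,0])
# slot ends (z=60)
print("slot o",onz("top",T(296,338),60),onz("top",T(424,332),60),"g",onz("top",T(120,344),60),onz("top",T(247,341),60))
for L in(62,63):print(manip.ik([504,171,L],[180,0,MY]),manip.ik([586,.5,82],[180,0,-15.7]))
E
```

```text
[503.4 171.   80. ] (array([503.3, 170.9,  82.4]), np.float64(0.29082331152899604)) (array([501.8, 232.9,  82.5]), np.float64(0.411846054462276))
[503.9 171.    0. ] [502.1 233.    0. ]
slot o [504.  193.7  60. ] [505.7 148.8  60. ] g [502.4 255.5  60. ] [503.1 210.9  60. ]
[ -21.5   12.2   -0.1  110.3    0.    57.5 -109.9] [ -11.6   16.9   10.5  102.2   -3.4   61.2 -105.6]
[ -21.5   12.2   -0.1  110.3    0.    57.6 -109.9] [ -11.6   16.9   10.5  102.2   -3.4   61.2 -105.6]
```

```bash
python3 - <<'E'
from h import *
np.set_printoptions(precision=1,suppress=True)
t=cv2.imread("pics/t0.png") if 0 else cv2.imread("pics/top0.png");s=cv2.imread("pics/side0.png")
crop(t,380,170,80,55,"tsc",10);crop(s,262,185,50,60,"ssc",10)
E
```

```text
(no output)
```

View pics/tsc.png

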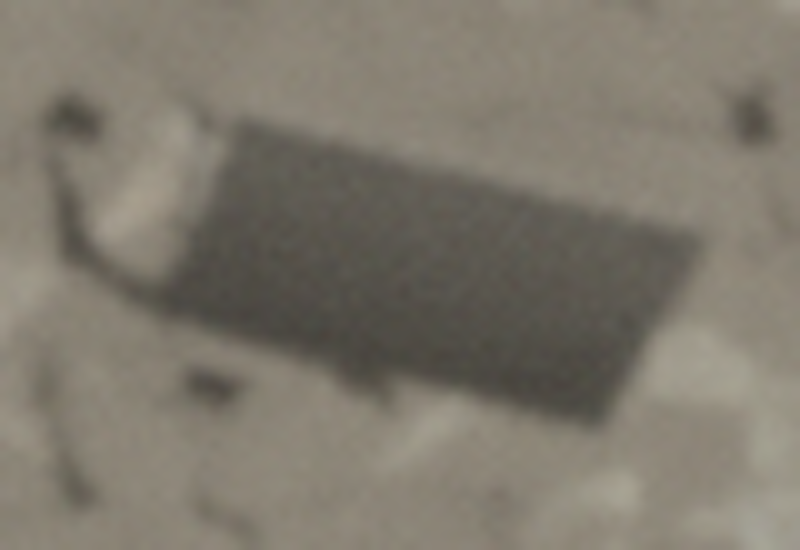

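View pics/ssc.png

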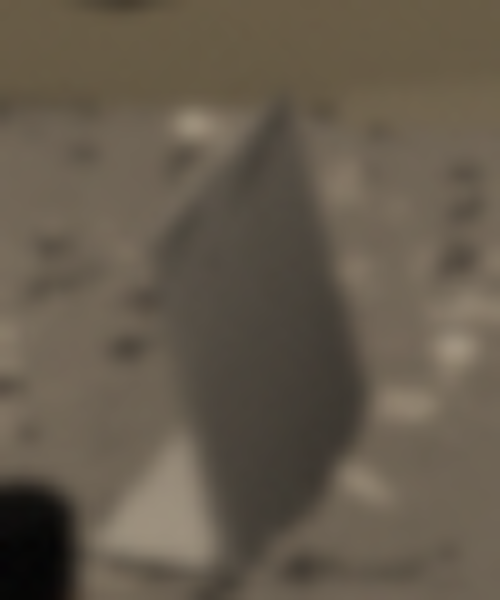

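```bash
python3 - <<'E'
from h import *
from scipy.optimize import least_squares
np.set_printoptions(precision=1,suppress=True)
S=lambda x,y:np.array([(x+.5)/10-.5+262,(y+.5)/10-.5+185])
T=lambda x,y:np.array([(x+.5)/10-.5+380,(y+.5)/10-.5+170])
m=np.array([[2,41.5,77],[2,-41.5,77],[-15,-41.5,1],[-15,41.5,1.]])
ts=np.array([T(237,118),T(705,237),T(602,425),T(165,305)]);ss=np.array([S(158,248),S(287,93),S(366,395),S(235,565)])
def P(q):return Rn.from_euler('z',q[2],degrees=True).apply(m)+[q[0],q[1],0]
for use in("ts","t","s"):
    def f(q):
        r=[]
        if "t" in use:r.append(proj("top",P(q))-ts)
        if "s" in use:r.append(proj("side",P(q))-ss)
        return np.concatenate(r).ravel()
    r=least_squares(f,[655,-19,-15]);print(use,r.x,r.fun)
a=[onz("top",ts[i],z) for i,z in enumerate((77,77,1,1))]
for i,j in((0,1),(3,2)):
    v=a[i]-a[j];print(np.degrees(np.arctan2(-v[0],v[1])),np.linalg.norm(v))
E
```

```text
ts [655.1 -19.4 -15.3] [-0.1  0.2  1.   0.5  0.4 -0.1 -0.4  0.6 -0.9  0.  -0.  -0.2 -0.5  1.
 -0.2  1.3]
t [655.6 -19.1 -15.6] [-0.3 -0.2  0.7  0.3  0.1 -0.2 -0.6  0.1]
s [654.5 -22.1 -14.8] [-0.3 -0.5  0.2 -0.8 -0.3  0.4  0.4  0.7]
-15.291789506582408 81.07086009182495
-16.31284686636756 81.89014217112552
```

```bash
python3 - <<'E'
from h import *
np.set_printoptions(precision=1,suppress=True)
o=[180,0,MY]
manip.grip(42);print(current_width())
manip.move_ptp([503.7,171,135],o)
print(manip.move_straight([503.7,171,64.5],o,feed=70,f_stop=6),current_ee_pos(),current_force())
manip.grip(10);print(current_width(),current_force(),current_time(),current_ee_pos())
s=snap("side","s8");crop(s,290,130,160,180,"s8c",3.3)
E
```

```text
42.235895391627786
False [503.9 171.   64.8] [ 0.1 -0.2 -0.3]
21.7431985106486 [-0.1  0.2  0.7] 24.725 [503.7 171.2  64.6]
```

View pics/s8c.png

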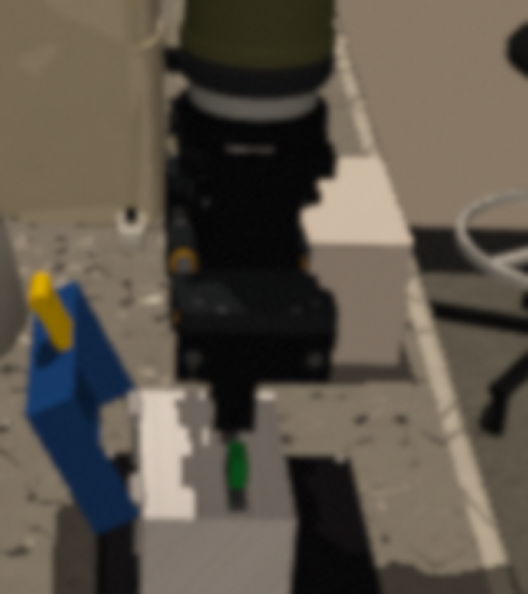

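The grip is held at 21.7 mm, the green filter is still in its slot at (237,465), and the flap is still open. I draw the orange filter up.

```bash
python3 - <<'E'
from h import *
np.set_printoptions(precision=1,suppress=True)
p=current_ee_pos()
print(manip.move_straight([p[0],p[1],120],feed=50,f_stop=10),current_force(),current_width())
print(manip.move_straight([p[0],p[1],155],feed=100,f_stop=10),current_force(),current_width(),current_time())
s=snap("side","s9");crop(s,290,100,160,210,"s9c",2.85)
E
```

```text
False [ 0.2  0.3 -0.6] 21.16227723892312
False [-0.4 -0.3 -0.8] 21.521206566639005 26.5333
```

View pics/s9c.png

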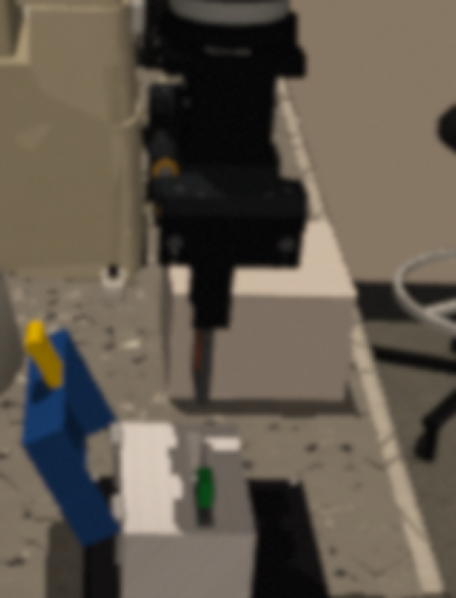

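The filter hangs upright under the fingers (crop (203,365)). I move it to the screen.

```bash
python3 - <<'E'
from h import *
np.set_printoptions(precision=1,suppress=True)
o=[180,0,-15.5]
print(manip.move_straight([585.9,-0.1,155],o,feed=100,f_stop=12),current_ee_pos(),current_force())
print(manip.move_straight([585.9,-0.1,83.5],o,feed=60,f_stop=8),current_ee_pos(),current_eef_rot(),current_force(),current_width(),current_time())
manip.pause(.3)
s=snap("side","s10");t=snap("top","t10");crop(s,230,130,130,130,"s10c",4.6)
E
```

```text
False [585.8   0.5 155. ] [ 0.3 -0.1 -1.2]
False [586.3  -0.1  84. ] [-180.    -0.1  -15.5] [-0.1  0.2 -0.1] 21.405470540900694 29.975
```

View pics/s10c.png

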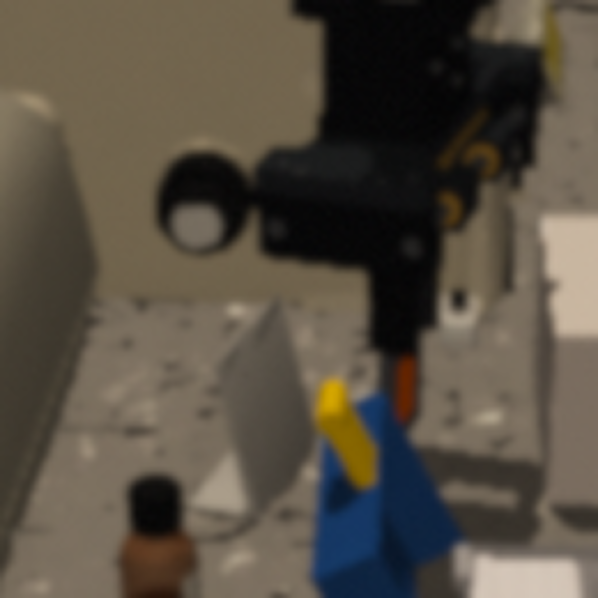

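View pics/t10.png

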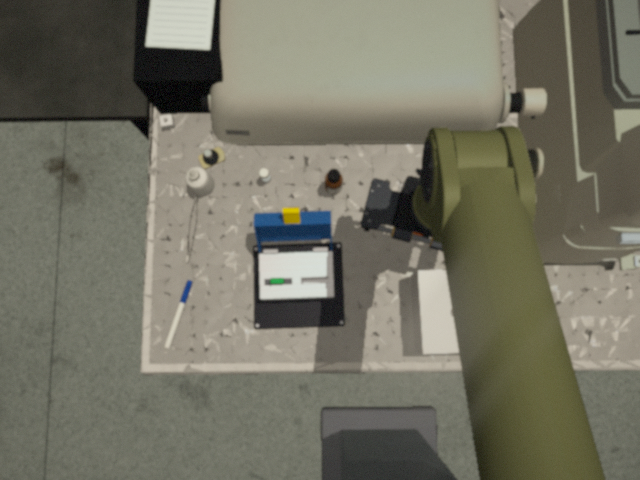

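View pics/s10.png

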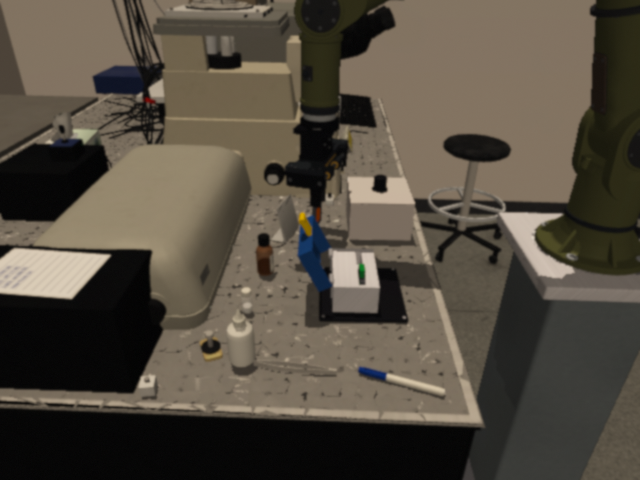

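The filter is in front of the screen (crop (400,385)), partly hidden by the open flap. I overlay the expected outline to check it.

```bash
python3 - <<'E'
from h import *
s=cv2.imread("pics/s10.png");s=cv2.resize(s[160:260,250:350],None,fx=6,fy=6,interpolation=cv2.INTER_CUBIC)
def box(dx,dy,z0,z1,col):
    m=np.array([[a*dx,b*dy,z] for z in(z0,z1) for a,b in((1,1),(1,-1),(-1,-1),(-1,1))])
    p=Rn.from_euler('z',-15.5,degrees=True).apply(m)+[586.3,-.1,33.4]
    u=((proj("side",p)-[250,160]+.5)*6-.5).astype(int)
    for i in range(4):
        for a,b in((i,(i+1)%4),(i+4,(i+1)%4+4),(i,i+4)):cv2.line(s,tuple(map(int,u[a])),tuple(map(int,u[b])),col,1)
box(4,22,0,50,(0,255,0));box(5,11,50,66,(255,255,0));cv2.imwrite("pics/ov.png",s)
print(current_force(),current_qd() if 'current_qd' in globals() else '')
E
```

```text
[-0.13083507 -0.01587046 -0.63504884] [-0.10696645  0.03335757 -0.04478454  0.11538493  0.00771912  0.05320604
 -0.04428797]
```

View pics/ov.png

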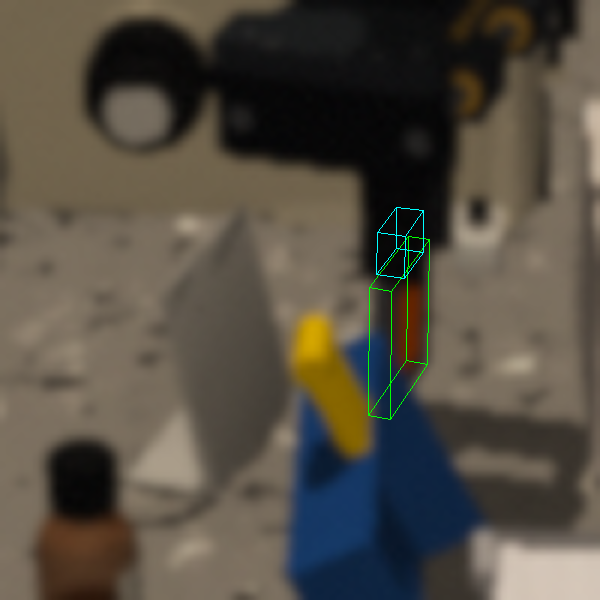

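The outline matches the visible orange glass and frame, so the filter is upright and at the intended height. I hand in.

```bash
python3 - <<'E'
from h import *
manip.pause(.3);print(current_width(),current_ee_pos(),current_force(),current_time());print(ticket.hand_in())
E
```

```text
21.282906125808605 [ 5.85874697e+02 -1.36439267e-01  8.34850815e+01] [ 0.45169799  0.66775374 -0.26740123] 30.675
the job is handed in; nothing more can be done
None
```

The job is done and handed in at 30.7 s of the 72 s allowed; the hand-in gives no verdict.

**What I did:**
- **Hood:** I lifted it straight up by its knob and set it upright on the bench at about (452, -70) mm, well clear of the magazine.
- **Flap:** I swung it by the yellow tab to about 2.1 rad and released it. The later pictures show it staying open.
- **Filters:** The orange filter was in the right-hand (-y) slot. I drew it straight up; the green one is still in its slot.
- **Hold:** The orange filter is held at (586, 0) mm, about 70 mm in front of the screen face. It is turned to the measured screen yaw of -15.5°, with the glass centre at about z = 58 mm.

**Last checks:**
- Grip width was 21.3 mm on the 22 mm grip, and the outside force was under 1 N.
- The filter's expected outline, drawn over the side picture, matched the visible glass and frame. The flap hides the filter's lower corner in that view.
- In the last pictures the bottles and the vial were standing where they began.
- The screen yaw came out between -14.8° and -15.6° depending on which camera I fitted. Its position was uncertain by 1 mm in x and 3 mm in y. None of the checks I made failed.

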